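# Clear the loader deck and hold its transfer arm over the spindle

### The job

Using the block brush, sweep the three broken crucible pieces off the analyser's loader deck into the catch pan at its front edge (do not touch the pieces with the gripper or the cast transfer arm), then stand the brush back on the bench, beside the loader, and let it go. Then pick up the cast transfer arm by its balance point, and finish while holding it there, still and level, hub centred some 6 cm above the tip of the spindle and fork over the dark seat disc, without bumping the loader with it. Leave the crucibles, jar, bottle and spatula where they are.

Things in the scene. Friction and masses are not known exactly. Their poses are not given: they have to be found in the camera images.
- loader: Fixed grey unit (mm). Origin on the bench under its deck's centre, x away from the pan. Deck 240 (x) x 170 (y), top at z 30. Spindle at x +80: 18 dia, tip at z 65, collar 28 dia x 6 at its foot. White housing x +120 to +180, to z 55. Steel catch pan x -120 to -230, 200 wide, floor z 4, walls z 22, flush against the deck's front edge and open to it: pieces pushed over the edge drop in.
- spindle_top (a point): Centre of the spindle's tip, 65 mm above the bench.
- seat (a point): Centre of the seat, a dark flush disc 30 mm across, on the deck's top, 180 mm from the spindle towards the pan.
- pan (a point): Centre of the catch pan's floor.
- swingarm: Cast metal transfer arm, 0.3 to 0.6 kg, lying on hub and fork. (mm) Origin: centre of the hub's underside; x along the bar to the fork, z up. Hub 56 dia, 36 high, 24 bore. Straight bar 14 wide (y), z 14 to 32, free from x +28 to +156. Fork: cross piece x +156 to +174, 56 wide (y), z 0 to 32, two prongs to x +198. Balances on the bar 55 mm from the hub's centre.
- hub (a point): Centre of the hub's underside (same as the transfer arm's origin).
- fork (a point): Point between the fork's prongs, 180 mm from the hub's centre along the bar, 23 mm above the underside.
- balance (a point): Balance point (where the centre of mass lies along the bar), 55 mm from the hub's centre towards the fork, at the bar's middle height, 23 mm above the underside.
- brush: Block brush, 160 g, standing on its bristles on the bench. Origin at the centre of the bristles' underside. Stiff black bristle block 24 (x) x 146 (y) x 30 high, above it a wooden back 28 x 150, up to z 45, and on that a wooden grip ridge 18 thick (x), 74 long (y), from z 45 to z 81.
- shard0: Broken piece of white crucible, 24 x 19 x 15 mm, 20 g, lying on the deck; origin at the centre of its underside.
- shard1: Broken piece of white crucible, 20 x 21 x 16 mm, 20 g, lying on the deck; origin at the centre of its underside.
- shard2: Broken piece of white crucible, 22 x 19 x 14 mm, 20 g, lying on the deck; origin at the centre of its underside.
- crucible_a: Whole white crucible standing on the bench, 28 mm across, 30 mm high, a bystander. Origin at the centre of its underside.
- crucible_b: The other whole crucible, alike, a bystander.
- jar: White jar, 60 mm across, 75 mm high, a bystander. Origin at the centre of its underside.
- amber: Amber bottle, 60 mm across, 130 mm high, a bystander. Origin at the centre of its underside.
- spat: Spatula lying on the bench, a bystander.

How it is judged:
By the outcome, as a careful person would: the job done as asked, in the order asked, and still so for the second after the job is handed in, while the arm keeps its last pose, push and grip.
It also fails if it takes over 66 s, if anything falls off the work surface, if the arm or the gripper's body presses on something with over 40 N, if the wrist force passes 120 N, or if a joint passes its speed limit or range.

### The arm

A 6-joint arm with a two-finger parallel gripper is mounted at the origin on the work surface. World frame = base frame: x ahead of the robot, y to its left, z up, the work surface at z = 0. Lengths are in m, angles in rad, forces in N, time in s.
With the tool pointing down it reaches from about 0.325 to 0.9 m from the base axis. Payload 3.5 kg.
Tool frame: the origin (TCP) lies midway between the tips of the shut fingers; the grasp point (between the pads) lies 19 mm behind it; z points along the fingers, y is the line along which they close (so a half turn about z gives the same grasp; the last joint's range is limited). The gripper opens to 85 mm and grips with 20 to 120 N. Pads are 22 mm wide; open, the fingers measure 114 mm over their backs; the gripper's body (76 mm by 85 mm) begins 54 mm behind the grasp point. The pads swing forward as they close: fully open they stand 13 mm farther back than shut.
Start: joints at [1.059, 0.276, -0.026, 1.268, 0, 1.467], TCP at [0.248, 0.573, 0.231] pointing down, gripper open.
Joint ranges: [-3.12, 3.12], [-0.85, 1.88], [-1.08, 1.24], [-1.95, 2.15], [-1.57, 1.53], [-3.14, 3.14]. Speed limits (rad/s): [2.57, 2.57, 3.14, 3.14, 3.14, 3.14].

### API

Orientations are given as a unit quaternion [w, x, y, z].
In Python, from cell import ctrl, viewer, finish_job gives the robot as it stands (ctrl), with the cameras (viewer) and the job as plain functions. Calls block until the motion is done:
- ctrl.movep(position, orientation): joint-space move of the TCP to a pose.
- ctrl.line_to(position, ori=None, velocity=0.15, max_force=None): straight line of the TCP; ori=None keeps the orientation; velocity is the mean speed in m/s. With max_force (N) it stops when the force on the tool has changed by that much, and returns True; else False.
- ctrl.set_joints(angles): joint-space move.
- ctrl.grip(opening): finger opening in m; the grip force is fixed at half the most; returns when the fingers have stopped.
- ctrl.pause(seconds).
- ctrl.ik(position, orientation): joint angles nearest the present ones, or None.
- viewer.get_image(name): name is "scene" or "top" or "wrist"; returns a dict with "img" (384x512x3 uint8, blue, green, red), "fx", "fy", "cx", "cy" (pixels), "R" (3x3) and "t" (3): a world point X has camera coordinates R X + t; the wrist camera has in their place "mount" (4x4, takes a point from camera to tool coordinates, whose origin is the TCP and whose axes are the flange's). Camera axes: x right, y down, z forward; pixel columns grow to the right and rows downward; lengths in m; the calibration is good to about 2 mm. A picture is of the moment at which its call begins: read the wrist's pose just before it. There is no depth.
A pose or a line that the arm cannot do raises ctrl.Unreachable and nothing moves.
- finish_job(): hands the job in; it is judged then, once.
Readings, each from a call of its own:
- ctrl.read_t(): time.
- ctrl.read_joint_positions(): joint angles.
- ctrl.read_qvel(): joint speeds.
- ctrl.read_joint_efforts(): joint torques, N m.
- ctrl.read_tcp_pos(): TCP position.
- ctrl.read_tcp_rot(): TCP orientation.
- ctrl.read_wrist_force(): force on the tool from outside, world axes, zero at the start.
- ctrl.read_ft_torque(): the same for the moment, N m.
- ctrl.read_opening(): finger opening in m.
- ctrl.read_grasp_force(): force on a finger pad.
Only numpy, scipy, OpenCV 4.12 (cv2) and the standard library are available. Lean on these libraries where they do the work, as an engineer would, in place of code of your own. Each camera call takes 0.05 s, during which the arm holds its last target. There are 200 camera calls.

## Working session

There is one attempt and no reset: what is moved stays moved. The work goes in short steps, each a Python script; the robot and the scene stay as the last script left them, time stands still between calls to the robot, and variables do not carry over. Pictures are saved under pics/ and viewed, at most 10 in all, crops included, and the job is handed in when it is done.

```bash
mkdir -p pics; ls
python3 - <<'E'
from cell import ctrl, viewer, finish_job
import cv2,numpy as np
for n in("scene","top"):
    d=viewer.get_image(n);cv2.imwrite(f"pics/{n}0.png",cv2.resize(d["img"],(800,600),interpolation=cv2.INTER_CUBIC))
    print(n,d["fx"],d["cx"],d["cy"],np.round(d["R"],3).tolist(),np.round(d["t"],3).tolist())
print(ctrl.read_t(),ctrl.read_tcp_rot(),viewer.get_image("wrist")["mount"])
E
```

```text
cell.py
pics
scene 430.359968131001 264.00402568471685 197.21263590703273 [[0.002, 1.0, 0.002], [0.83, -0.001, -0.557], [-0.557, 0.002, -0.83]] [-0.001, -0.399, 1.614]
top 427.6853742093261 251.94871429834438 189.50980541007826 [[-0.027, -1.0, -0.015], [-0.992, 0.028, -0.124], [0.125, 0.011, -0.992]] [0.004, 0.548, 1.565]
0.1 [-3.12057516e-04  2.02998273e-01  9.79178554e-01 -9.81788142e-04] [[-3.64575793e-04 -9.48592006e-01 -3.16501300e-01  8.22199942e-02]
 [ 9.99998785e-01  1.33820070e-04 -1.55296676e-03  4.00430117e-04]
 [ 1.51548608e-03 -3.16501482e-01  9.48590805e-01 -1.43188520e-01]
 [ 0.00000000e+00  0.00000000e+00  0.00000000e+00  1.00000000e+00]]
```

View pics/top0.png

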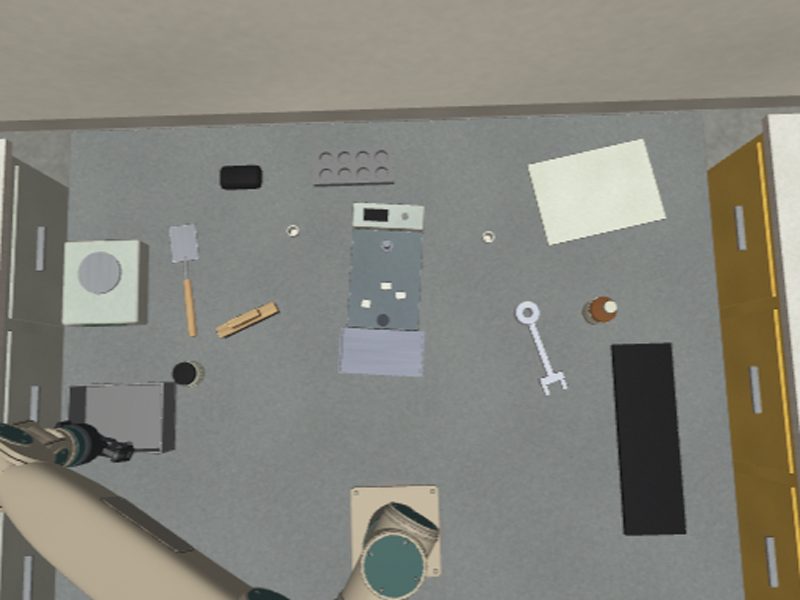

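View pics/scene0.png

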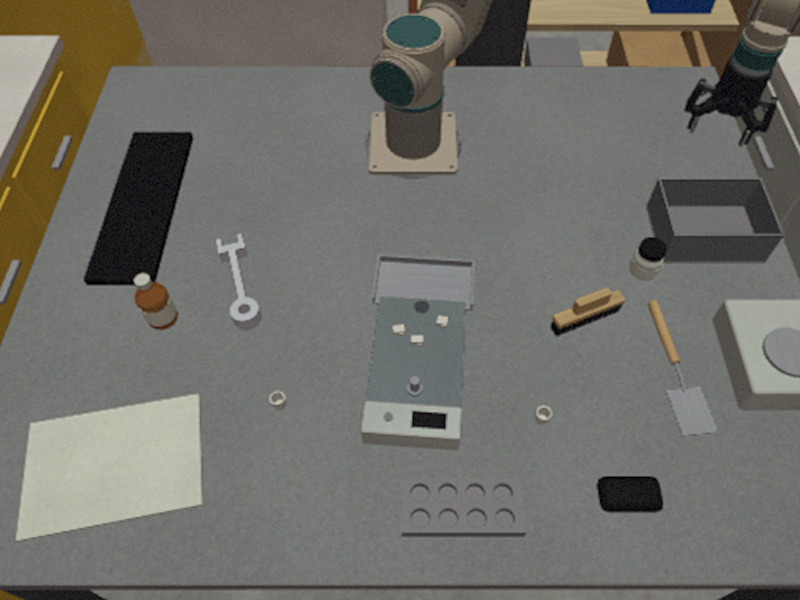

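Top view (800-wide px): spindle tip (387,243), seat (383,320), hub (527,313), fork gap (553,384), brush ridge (240,320), shards (366,304),(386,286),(400,295). Scene view: spindle (414,380), seat (422,307), hub (244,308), fork (231,245), brush ridge (592,300), shards (443,321),(417,339),(398,329).

```bash
cat > h.py <<'E'
from cell import ctrl, viewer, finish_job
import cv2,numpy as np
from scipy.spatial.transform import Rotation as Rn
def quat(yaw):  # tool down, tool y along world angle yaw
    y=np.array([np.cos(yaw),np.sin(yaw),0]);z=np.array([0,0,-1.]);x=np.cross(y,z)
    return Rn.from_matrix(np.c_[x,y,z]).as_quat(scalar_first=True)
def cam(name):
    if name=="wrist":
        p=np.array(ctrl.read_tcp_pos());q=np.array(ctrl.read_tcp_rot())
    d=viewer.get_image(name)
    K=np.array([[d["fx"],0,d["cx"]],[0,d["fy"],d["cy"]],[0,0,1]])
    if name=="wrist":
        T=np.eye(4);T[:3,:3]=Rn.from_quat(q,scalar_first=True).as_matrix();T[:3,3]=p
        M=np.linalg.inv(T@np.array(d["mount"]));R,t=M[:3,:3],M[:3,3]
    else: R,t=np.array(d["R"]),np.array(d["t"])
    return d["img"],K@np.c_[R,t]
def tri(views):  # [(P,(u,v))..]
    A=np.vstack([np.r_[[u*P[2]-P[0]],[v*P[2]-P[1]]] for P,(u,v) in views])
    X=np.linalg.svd(A)[2][-1];return X[:3]/X[3]
def atz(P,uv,z):
    A=np.c_[P[:,0],P[:,1],-np.array([*uv,1.])];return np.linalg.solve(A,-(P[:,2]*z+P[:,3]))[:2]
def proj(P,X):
    h=P@np.r_[X,1];return h[:2]/h[2]
E
python3 - <<'E'
from h import *
_,Pt=cam("top");_,Ps=cam("scene");k=1.5625
for n,a,b in [("spindle",(387,243),(414,380)),("seat",(383,320),(422,307)),("hub",(527,313),(244,308)),("fork",(553,384),(231,245)),("brush",(240,320),(592,300)),("s0",(366,304),(443,321)),("s1",(386,286),(417,339)),("s2",(400,295),(398,329)),("cra",(293,230),(544,411)),("crb",(488,236),(277,397)),
 ("panL",(341,374),(474,260)),("panR",(423,375),(377,259)),("amber",(609,306),(143,280)),("jar",(184,373),(652,249)),("ridge1",(216,330),(555,323)),("ridge2",(278,308),(621,295))]:
    print(n,np.round(tri([(Pt,np.array(a)/k),(Ps,np.array(b)/k)]),3))
E
```

```text
spindle [0.673 0.002 0.059]
seat [0.492 0.018 0.022]
hub [ 0.499 -0.328  0.029]
fork [ 0.329 -0.383  0.015]
brush [0.498 0.349 0.055]
s0 [0.531 0.057 0.032]
s1 [0.573 0.008 0.034]
s2 [ 0.55  -0.027  0.034]
cra [0.718 0.232 0.028]
crb [ 0.689 -0.244  0.026]
panL [0.366 0.125 0.011]
panR [ 0.359 -0.075  0.004]
amber [ 0.5   -0.494  0.124]
jar [0.378 0.482 0.061]
ridge1 [ 0.485  0.362 -0.026]
ridge2 [0.536 0.313 0.134]
```

Run:
```python
from h import *
for p,y in [((.5,.35,.05),20),((.6,0,.1),-5),((.48,-.345,.01),-72),((.48,-.345,.01),108),((.61,0,.13),-95),((.61,0,.13),85)]:
    j=ctrl.ik(p,quat(np.deg2rad(y)));print(y,None if j is None else np.round(j,2))
ims=[];P=[]
for p in [(.50,.35,.24),(.44,.35,.24)]:
    ctrl.movep(p,quat(np.deg2rad(20)));ctrl.pause(.2)
    i,M=cam("wrist");ims.append(i);P.append(M)
np.save("pb.npy",P);np.save("ib.npy",ims)
cv2.imwrite("pics/b.png",np.vstack([np.hstack([cv2.resize(i,(400,300)) for i in ims])]));print(ctrl.read_t())
```

```text
20 [ 0.5   0.4  -0.27  0.9   0.    1.73]
-5 [-0.11  0.33 -0.25  0.99  0.    1.55]
-72 [-0.73  0.42 -0.34  0.81  0.    2.09]
108 [-0.73  0.42 -0.34  0.81  0.   -1.05]
-95 [-0.11  0.32 -0.19  1.06  0.    3.12]
85 [-0.11  0.32 -0.19  1.06  0.   -0.02]
2.375
```

View pics/b.png

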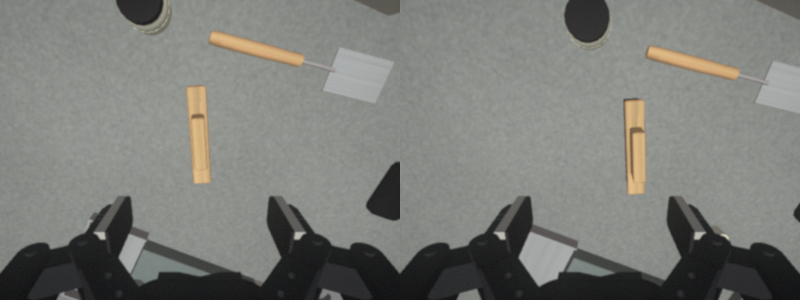

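Both wrist views show the brush, around (199,135) and (635,147) in the half images; I enlarge these areas.

Run:
```python
import numpy as np,cv2
I=np.load("ib.npy")
a=I[0][100:248,205:305];b=I[1][115:263,255:355]
cv2.imwrite("pics/bz.png",np.hstack([cv2.resize(x,(400,592),interpolation=cv2.INTER_CUBIC) for x in(a,b)]))
```

```text
(no output)
```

View pics/bz.png

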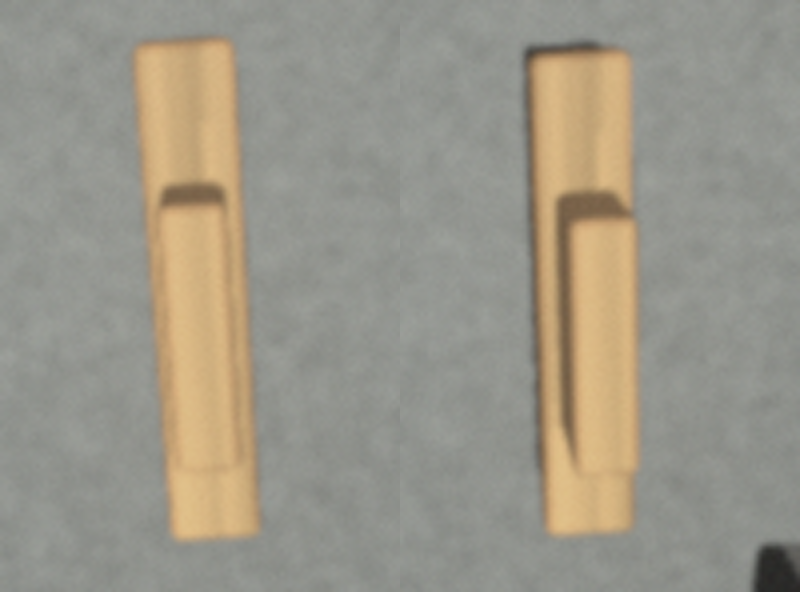

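View 1 ridge-top corners in the crop: (161,205),(224,206),(176,468),(241,468). View 2: (173,219),(236,219),(180,471),(237,472), with the back's corners outside them. I triangulate them and then grasp.

Run:
```python
from h import *
P=np.load("pb.npy")
f=lambda o,p:(o[0]+p[0]/4-.375,o[1]+p[1]/4-.375)
A=[(161,205),(224,206),(176,468),(241,468),(136,44),(231,40),(173,539),(258,535)]
B=[(173,219),(236,219),(180,471),(237,472),(131,54),(230,51),(148,533),(232,530)]
X=np.array([tri([(P[0],f((205,100),a)),(P[1],f((255,115),b))]) for a,b in zip(A,B)])
print(np.round(X,4))
for Y in(X[:4],X[4:]):
    d=Y[0]+Y[1]-Y[2]-Y[3];print(Y.mean(0),np.rad2deg(np.arctan2(d[1],d[0])),np.linalg.norm(d)/2)
```

```text
[[0.48   0.3706 0.078 ]
 [0.495  0.3762 0.0792]
 [0.507  0.3073 0.086 ]
 [0.5249 0.3093 0.0772]
 [0.4597 0.4029 0.036 ]
 [0.4838 0.4135 0.0452]
 [0.5195 0.2667 0.0432]
 [0.5436 0.2774 0.0442]]
[0.50173383 0.34083997 0.08010095] 113.59728414748943 0.07112058088191965
[0.50163056 0.3401289  0.04212401] 113.70794066088642 0.14877919923933583
```

```bash
cat >> h.py <<'E'
sp=np.array([.673,.002]);lyaw=np.deg2rad(-5)
def L(x,y,sp=sp,yaw=lyaw):  # loader mm -> world xy
    c,s=np.cos(yaw),np.sin(yaw);x-=.08;return np.array([sp[0]+c*x-s*y,sp[1]+s*x+c*y])
E
python3 - <<'E'
from h import *
q=quat(np.deg2rad(23.65));b=np.array([.5017,.3405])
ctrl.movep([*b,.13],q)
ctrl.line_to([*b,.050],velocity=.12,max_force=15)
ctrl.grip(0.0);print("grip",ctrl.read_opening(),ctrl.read_grasp_force(),ctrl.read_tcp_pos(),ctrl.read_t())
ctrl.line_to([*b,.17],velocity=.2)
q=quat(lyaw);ctrl.movep([*L(.03,0),.15],q)
ctrl.line_to([*L(.03,0),.095],velocity=.12)
h=ctrl.line_to([*L(.03,0),.077],velocity=.03,max_force=4);p=np.array(ctrl.read_tcp_pos())
print(h,p,ctrl.read_wrist_force(),ctrl.read_t())
z=p[2]+.001
ctrl.line_to([*L(.03,0),z],velocity=.03)
ctrl.line_to([*L(-.128,0),z],velocity=.09)
ctrl.pause(.2);print(ctrl.read_tcp_pos(),ctrl.read_wrist_force(),ctrl.read_t())
I=[cam(n)[0] for n in("top","scene")]
cv2.imwrite("pics/sw.png",np.hstack([cv2.resize(x,(400,400),interpolation=cv2.INTER_CUBIC) for x in(I[0][120:260,190:330],I[1][150:290,210:350])]))
E
```

```text
grip 0.017594401199461665 59.30909335613251 [0.50209652 0.34068983 0.05032321] 4.3917
True [0.62385751 0.00625929 0.08033378] [1.4306174  0.25790087 2.94305632] 7.5917
[0.46604918 0.02007818 0.08131241] [-0.90300742 -0.20302899 -1.64742978] 9.95
```

View pics/sw.png

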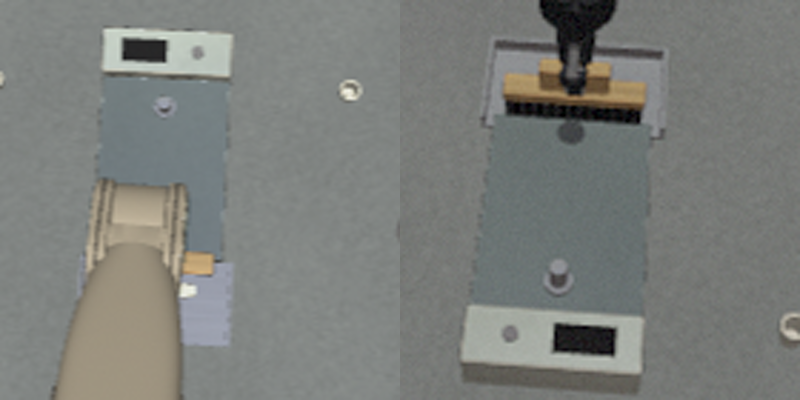

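Deck is clear: a shard is visible in the pan at (188,291), and the seat and spindle are free. Next I set the brush down and check the loader with the wrist camera.

Run:
```python
from h import *
q=quat(lyaw)
ctrl.line_to([*L(-.128,0),.15],velocity=.2)
t=L(-.03,.22);ctrl.movep([*t,.13],q);ctrl.line_to([*t,.06],velocity=.15)
h=ctrl.line_to([*t,.047],velocity=.03,max_force=4);print(h,ctrl.read_tcp_pos(),ctrl.read_t())
ctrl.grip(.06);ctrl.line_to([*t,.14],velocity=.2)
ims=[];P=[]
for p in [(-.03,.08),(-.03,-.06)]:
    ctrl.movep([*L(*p),.33],q);ctrl.pause(.3);i,M=cam("wrist");ims.append(i);P.append(M)
np.save("pl.npy",P);np.save("il.npy",ims);print(ctrl.read_t())
cv2.imwrite("pics/l.png",np.vstack([cv2.resize(i[:,:],(400,300)) for i in ims]))
cv2.imwrite("pics/l.png",np.hstack([cv2.resize(i,(400,300)) for i in ims]))
for k in range(2):print([np.round(proj(P[k],np.r_[L(x,y),z])).tolist() for x,y,z in[(.08,0,.065),(-.1,0,.03),(-.175,0,.004)]])
```

```text
True [0.58413355 0.23112721 0.05022491] 12.5167
15.8583
[[333.0, 210.0], [212.0, 201.0], [168.0, 196.0]]
[[340.0, 110.0], [207.0, 109.0], [159.0, 108.0]]
```

View pics/l.png

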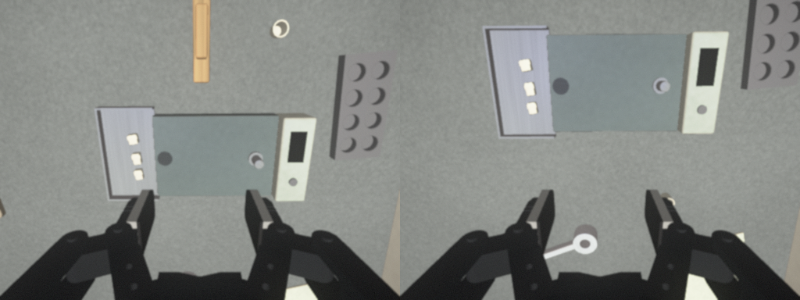

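All three shards lie in the pan, and the brush stands at the left of the loader. Seat is at about (165,158)/(561,86) and the spindle at (257,159)/(661,86). Now wrist views of the arm.

Run:
```python
from h import *
a=np.deg2rad(198);u=np.array([np.cos(a),np.sin(a)]);n=np.array([-u[1],u[0]])
q=quat(np.deg2rad(108));hub=np.array([.499,-.328])
ctrl.grip(.085)
ims=[];P=[]
for s in(.04,-.04):
    ctrl.movep([*(hub+u*.06+n*s),.26],q);ctrl.pause(.3);i,M=cam("wrist");ims.append(i);P.append(M)
np.save("pa.npy",P);np.save("ia.npy",ims);print(ctrl.read_t())
cs=[]
for k in range(2):
    c=proj(P[k],np.r_[hub+u*.09,.03]).round().astype(int);o=np.clip(c-[100,150],0,[311,83]);print("arm",k,o)
    cs.append(cv2.resize(ims[k][o[1]:o[1]+300,o[0]:o[0]+200],(400,600),interpolation=cv2.INTER_CUBIC))
cv2.imwrite("pics/a.png",np.hstack(cs))
I=np.load("il.npy");
cv2.imwrite("pics/lz.png",np.vstack([cv2.resize(I[0][150:240,180:380],(800,300)),cv2.resize(I[1][60:150,180:380],(800,300))][:2]) if 0 else np.vstack([cv2.resize(I[0][165:240,180:380],(800,300)),cv2.resize(I[1][70:145,180:380],(800,300))]))
```

```text
19.5583
arm 0 [187   0]
arm 1 [123   0]
```

View pics/a.png

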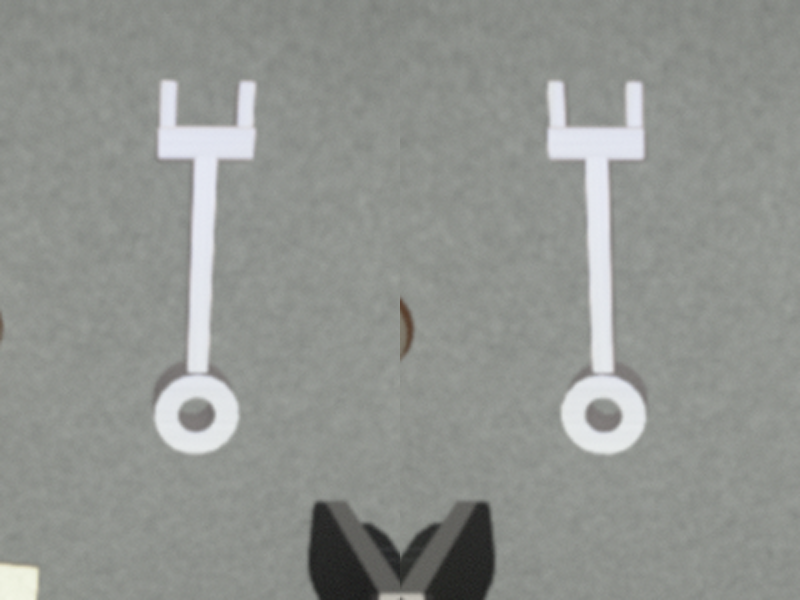

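View pics/lz.png

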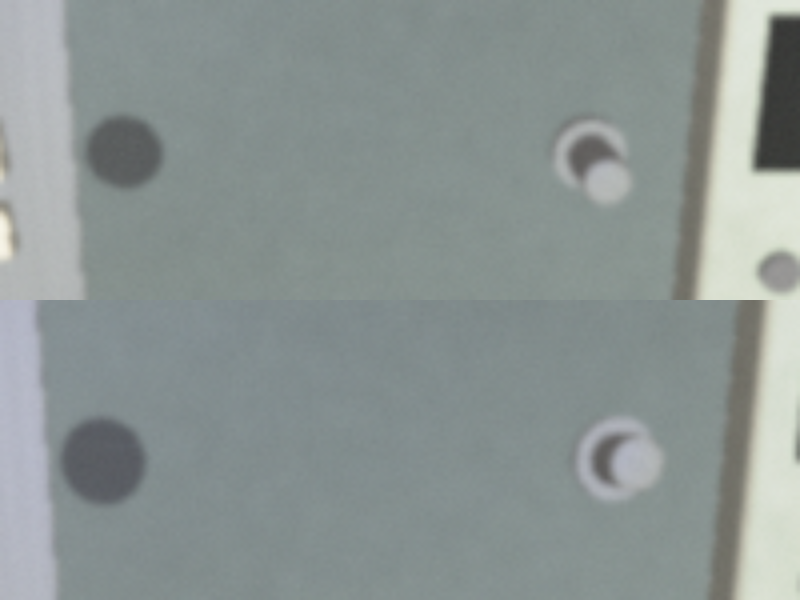

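Arm crops: hub (196,414)/(204,414), bar ends (205,160)/(197,160) and (198,372)/(202,372), prong-tip middle (208,82)/(195,82). Loader crops: seat (124,152)/(104,161), spindle tip (607,183)/(637,163).

Run:
```python
from h import *
Pa,Pl=np.load("pa.npy"),np.load("pl.npy")
g=lambda o,p,k:(o[0]+p[0]/k-.5+.5/k,o[1]+p[1]/k-.5+.5/k)
R={}
for n,a,b in[("hub",(196,414),(204,414)),("barH",(198,372),(202,372)),("barF",(205,160),(197,160)),("tips",(208,82),(195,82))]:
    R[n]=tri([(Pa[0],g((187,0),a,2)),(Pa[1],g((123,0),b,2))])
for n,a,b in[("seat",(124,152),(104,161)),("spindle",(607,183),(637,163))]:
    R[n]=tri([(Pl[0],g((180,165),a,4)),(Pl[1],g((180,70),b,4))])
for n in R:print(n,R[n].round(4))
hz=[atz(Pa[k],g((o,0),p,2),.036) for k,o,p in((0,187,(196,414)),(1,123,(204,414)))];hub=np.mean(hz,0)
bf=np.mean([atz(Pa[k],g((o,0),p,2),.032) for k,o,p in((0,187,(205,160)),(1,123,(197,160)))],0)
d=bf-hub;print("hub",hz,"bf",bf,np.linalg.norm(d),np.rad2deg(np.arctan2(d[1],d[0])))
s=[atz(Pl[k],g((180,o),p,4),.065) for k,o,p in((0,165,(607,183)),(1,70,(637,163)))]
t=[atz(Pl[k],g((180,o),p,4),.03) for k,o,p in((0,165,(124,152)),(1,70,(104,161)))]
d=np.mean(t,0)-np.mean(s,0);print(s,t,np.linalg.norm(d),np.rad2deg(np.arctan2(d[1],d[0])))
```

```text
hub [ 0.5002 -0.3284  0.0326]
barH [ 0.4717 -0.3376  0.036 ]
barF [ 0.3511 -0.376   0.0289]
tips [ 0.312  -0.3884  0.0282]
seat [0.492  0.0162 0.0311]
spindle [0.6707 0.0022 0.0665]
hub [array([ 0.49917373, -0.32905508]), array([ 0.49872132, -0.32844295])] bf [ 0.35117484 -0.37598438] 0.15513847677140996 -162.2735807981809
[array([0.67106182, 0.00154311]), array([0.67114316, 0.00204405])] [array([0.4915132 , 0.01579819]), array([0.49201596, 0.01611894])] 0.17989645183001565 175.48387468624048
```

Run:
```python
from h import *
a=np.deg2rad(197.73);q=quat(a-np.pi/2);b=np.array([.499,-.3287])+.055*np.array([np.cos(a),np.sin(a)])
ctrl.movep([*b,.10],q);ctrl.line_to([*b,.005],velocity=.1,max_force=15)
f0=np.array(ctrl.read_wrist_force())
ctrl.grip(0);print(ctrl.read_opening(),ctrl.read_grasp_force(),ctrl.read_tcp_pos())
z0=ctrl.read_tcp_pos()[2]
ctrl.line_to([*b,.03],velocity=.05);ctrl.pause(.3);print(np.array(ctrl.read_wrist_force())-f0,ctrl.read_ft_torque(),ctrl.read_opening())
ctrl.line_to([*b,.20],velocity=.15)
a2=np.deg2rad(175.48);q2=quat(a2-np.pi/2);t=np.array([.671,.0018])+.055*np.array([np.cos(a2),np.sin(a2)])
m=(b+t)/2+[-.03,0];ctrl.line_to([*t,.20],q2,velocity=.2)
ctrl.line_to([*t,z0+.125],velocity=.08);ctrl.pause(.5)
print(ctrl.read_tcp_pos(),ctrl.read_t(),ctrl.read_opening(),np.array(ctrl.read_wrist_force())-f0,ctrl.read_ft_torque())
I,Pw=cam("wrist");S,Ps=cam("scene");np.save("pf.npy",[Pw,Ps])
cv2.imwrite("pics/f.png",np.hstack([cv2.resize(I,(400,300)),cv2.resize(S[130:280,200:400],(400,300),interpolation=cv2.INTER_CUBIC)]))
e=np.array([np.cos(a2),np.sin(a2)]);h=np.array([.671,.0018])
for x,y,z in[(0,0,.036),(.198,.02,.032),(.198,-.02,.032),(.156,0,.032)]:
    X=np.r_[h+x*e+y*np.array([-e[1],e[0]]),z+.125];u,v=proj(Pw,X),proj(Ps,X);print((u*400/512).round(1),(400+2*(v[0]-200)).round(1),(2*(v[1]-130)).round(1))
```

```text
0.013166611251552584 59.20557081699371 [ 0.44681772 -0.34565028  0.00530825]
[ 0.240501    0.99199556 -3.23314166] [ 0.00452008 -0.03581501  0.03490425] 0.012931795147089599
[0.61620775 0.00612899 0.13040921] 27.8667 0.01320744773873459 [ 0.39997308  0.64951396 -3.37188922] [-0.00432689  0.03569199  0.03948293]
[198.8 298.9] 529.9 188.1
[146.6 -93.9] 526.3 68.1
[249.9 -94. ] 554.5 69.9
[198.4  26.9] 538.3 92.7
```

View pics/f.png

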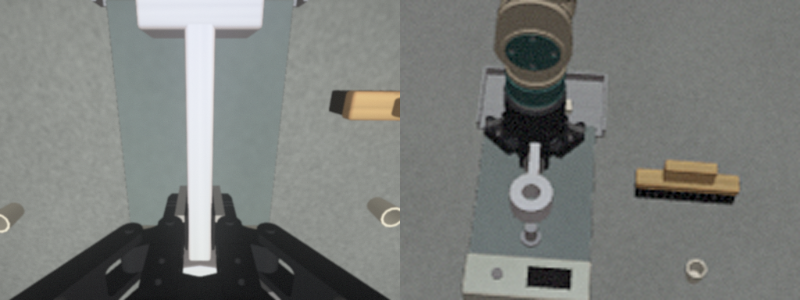

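Run:
```python
from h import *
I,Pw=cam("wrist");S,Ps=cam("scene");a2=np.deg2rad(175.48);e=np.array([np.cos(a2),np.sin(a2)]);n=np.array([-e[1],e[0]]);h=np.array([.671,.0018])
W=lambda x,y,z,dz=.125:np.r_[h+x*e+y*n,z+dz]
th=np.linspace(0,2*np.pi,40)
def draw(img,P,k,o,pts,c):
    q=np.array([(proj(P,X)-o+.5)*k for X in pts]);cv2.polylines(img,[(q*8).astype(int)],True,c,1,cv2.LINE_AA,3)
A=cv2.resize(S[185:260,235:295],(480,600),interpolation=cv2.INTER_CUBIC);o=np.array([235,185])
circ=lambda r,z,dz=.125:[W(r*np.cos(t),r*np.sin(t),z,dz) for t in th]
draw(A,Ps,8,o,circ(.028,.036),(0,255,0));draw(A,Ps,8,o,circ(.012,.036),(0,255,0));draw(A,Ps,8,o,circ(.009,.065,0),(0,0,255));draw(A,Ps,8,o,circ(.014,.036,0),(0,0,255))
B=cv2.resize(I[0:70,150:350],(800,280));B=I[0:90,150:360].copy();B=cv2.resize(B,(320*1,137))
k=320/210
B=cv2.resize(I[0:393,150:360],None,fx=k,fy=k,interpolation=cv2.INTER_CUBIC)
draw(B,Pw,k,np.array([150,0]),[W(.156,-.028,.032),W(.156,.028,.032),W(.174,.028,.032),W(.174,-.028,.032)],(0,255,0))
draw(B,Pw,k,np.array([150,0]),[W(.08,-.007,.032),W(.08,.007,.032),W(.156,.007,.032),W(.156,-.007,.032)],(0,255,0))
draw(B,Pw,k,np.array([150,0]),[W(.156,-.028,0),W(.156,.028,0)],(0,0,255))
C=np.zeros((600,320,3),np.uint8);C[:min(600,B.shape[0])]=B[:600]
cv2.imwrite("pics/o.png",np.hstack([A,C]))
```

```text
(no output)
```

View pics/o.png

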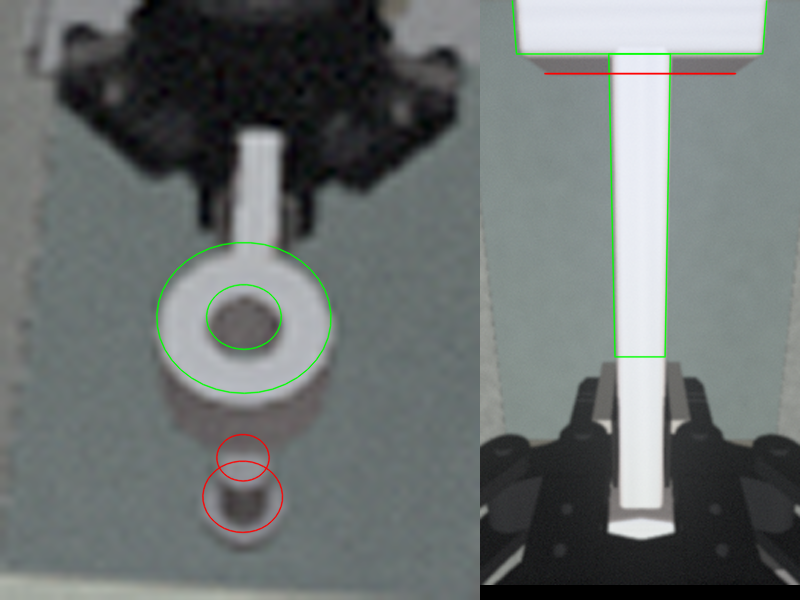

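The last overlay shows the bar, fork top edge (v≈53) and underside edge (v≈73) matching the level model. Hub and spindle share the same small camera offset, so the hub is centred over the tip and the arm is level.

Run:
```python
from cell import ctrl, viewer, finish_job
print(ctrl.read_t(),ctrl.read_opening(),max(abs(x) for x in ctrl.read_qvel()));print(finish_job())
```

```text
28.0667 0.013124541871368021 0.0016061440552829584
the job is handed in; nothing more can be done
None
```

I handed the job in at about 28 s: the three shards are in the pan, the brush is standing on the bench beside the loader, and the transfer arm is held at its balance point, still and level to within about 1–2°, with the hub about 6 cm over the spindle and the fork over the seat.

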